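# Load the orange jar into the paint carousel and click it on

### The job

Stand the orange paint jar upright in the empty carousel pocket at the red pointer and let go of it there, setting it down rather than dropping it. Then turn the carousel one click clockwise (seen from above), no further, so that the next empty pocket comes to the pointer; the orange jar stays standing in its pocket.

Things in the scene. Friction and masses are not known exactly. Their poses are not given: they have to be found in the camera images.
- orange_jar_mid (a point): Orange paint jar, a closed upright cylinder 46 mm across and 84 mm tall with a paper band, about 160 g, standing on the table among a blue and a green jar of the same shape. The point is the jar's centre, 42 mm above its underside; z is its upright axis.
- load_pocket (a point): The empty pocket at the red pointer (a red triangle on the carousel's grey foot) at the start: a white cup, 60 mm inside, 66 mm outside, wall 15 mm high, so a jar gripped at its middle or higher keeps the fingers above it. The point is the centre of the pocket's floor, 28 mm above the table, 95 mm from the wheel's axis; it turns with the wheel.
- knob_grip (a point): Black bar grip on the middle of the wheel, fixed to it: 50 mm long, 14 mm thick, 38 mm tall, its top 114 mm above the table, on a 14 mm post. The point lies on the wheel's axis, 97 mm above the table, at the height to grip. x runs along the bar, away from the load pocket (which lies at -x); z is up; they turn with the wheel.
- carousel (a joint): Turn of the pale wooden wheel (284 mm across) in rad: 0 at the start, growing clockwise from above, a click every 1.047 (60 deg). Detents: turning takes up to 0.15 N m; let go within 20 deg of a click it swings home. Six pockets: clockwise from the load pocket come a white, a red and a black jar (tops 112 mm above the table), then two empty.
There are look-alikes about, which are no part of the job. What is shaped like the part that bears orange_jar_mid but yellow is not meant.

How it is judged:
By the outcome, as a careful person would: the job done as asked, in the order asked, and still so for the second after the job is handed in, with the robot touching nothing.
It also fails if it takes over 54 s, if anything falls off the work surface, if the arm or the gripper's body presses on something with over 40 N, if the wrist force passes 120 N, or if a joint passes its speed limit or range.

### The arm

A 6-joint arm with a two-finger parallel gripper is mounted at the origin on the work surface. World frame = base frame: x ahead of the robot, y to its left, z up, the work surface at z = 0. Lengths are in m, angles in rad, forces in N, time in s.
With the tool pointing down it reaches from about 0.25 to 0.775 m from the base axis. Payload 4 kg.
Tool frame: the origin (TCP) lies between the finger pads; the fingertips stand 14 mm ahead of it and the grasp point (between the pads) lies 5 mm behind it (tip_reach is the distance from the TCP to the fingertips, in m); z points along the fingers, y is the line along which they close (so a half turn about z gives the same grasp; the last joint's range is limited). The gripper opens to 94 mm and grips with 3 to 60 N. Pads are 16 mm wide; open, the fingers measure 119 mm over their backs; the gripper's body (75 mm by 177 mm) begins 78 mm behind the grasp point.
Start: joints at [-1.305, 0.087, 1.371, -0, 1.684, -0.103], TCP at [0.198, -0.513, 0.22] pointing down, gripper open.
Joint ranges: [-3.1, 3.1], [-0.76, 2.03], [0.27, 2.55], [-1.08, 4.22], [0.17, 2.65], [-2.57, 2.57]. Speed limits (rad/s): [2.79, 2.79, 3.14, 3.14, 3.14, 3.14].

### API

Orientations are given as [roll, pitch, yaw] about the fixed x, y, z axes, in that order (R = Rz(yaw) Ry(pitch) Rx(roll)).
In Python, from bench import * gives the robot as it stands. The module is installed in compiled form; this text tells all that it offers.
- The arm moves only by the tool servo_tool, never from a script. Its argument "targets" is a list of rows, each a list of 4 numbers: the shift along the tool's x, y, z in cm, then the turn about the tool's z in degrees. A call has 1 to 8 rows; each row is the pose to reach, as a shift and turn from the pose commanded when the call began, along the tool's axes at that moment; what a row does not reach only later rows make up. A row lasts 1/8 s, in which the tool goes at most 62.5 mm and 10.7 degrees, less where a joint would pass 70% of its speed; a pose out of reach is approached as far as the arm can. A call with a gripper value outside its range is refused whole. "claw" is the closure in counts, from 0 (fully open) to 255 (shut), set as the call begins (left out, the last holds). The fingers move at their own pace and stop on an object; the grip force is fixed at half the most. Time passes only in rows, so rows that repeat a pose let the fingers close. It gives the time, the measured TCP pose, the force, the opening and the grip force at its end, in the units of the state.
- get_obs(): the state, without advancing time (a new reading comes with each control period).
- snapshot(name): name is "scene" or "top"; returns the picture (480x640x3 uint8, blue, green, red); there is no depth.
- camera_model(name): a dict with "camera_matrix" (3x3 intrinsics, pixels), "k1" (the pictures are not rectified: a ray, as slopes to the right and down, at radius r is drawn at 1 + k1 r^2 times it, then the intrinsics apply), "camera_from_world" (4x4, takes a point from world to camera coordinates). Camera axes: x right, y up, looking along -z (the intrinsics and any distortion apply to the point x, -y, -z); pixel columns grow to the right and rows downward; lengths in m; the calibration is good to about 2 mm. A picture is of the moment at which its call begins. camera_model takes no time and is no camera call.
- close_job(): hands the job in; it is judged then, once.
The state is a dict: "time": time; "joint_positions": joint angles; "qvel": joint speeds; "joint_torque": joint torques, N m; "tool_pos": TCP position; "ee_rot": TCP orientation; "wrist_force": force on the tool from outside, world axes, zero at the start; "wrist_torque": the same for the moment, N m; "width": finger opening in m; "finger_force": force on a finger pad.
Only numpy, scipy, OpenCV 4.12 (cv2) and the standard library are available. Lean on these libraries where they do the work, as an engineer would, in place of code of your own. Each camera call takes 0.05 s, during which the arm holds its last target. There are 200 camera calls.

## Working session

There is one attempt and no reset: what is moved stays moved. The work goes in short steps, Python scripts to look and compute and a tool call to move; the robot and the scene stay as the last step left them, time stands still between calls to the robot, and variables do not carry over. Pictures are saved under pics/ and viewed, at most 10 in all, crops included, and the job is handed in when it is done.

Besides the shell and the picture viewer there is one more tool, called after "Emit:" as name(argument=value, ...), one argument or row to a line, values as JSON. servo_tool: Moves the arm, as the interface text tells. Its arguments: {"type":"object","properties":{"targets":{"type":"array"},"claw":{"type":"number"}},"required":["targets"]}

```bash
mkdir -p pics; cat > h.py <<'E'
from bench import *
import numpy as np, cv2
def ray(name,u,v):
    m=camera_model(name);K=np.array(m["camera_matrix"]);k=m["k1"];T=np.array(m["camera_from_world"])
    d=np.array([(u-K[0,2])/K[0,0],(v-K[1,2])/K[1,1]]);s=d.copy()
    for _ in range(30): s=d/(1+k*(s@s))
    R=T[:3,:3];o=-R.T@T[:3,3];return o,R.T@np.array([s[0],-s[1],-1])
def onz(name,u,v,z):
    o,d=ray(name,u,v);return o+d*(z-o[2])/d[2]
def tri(pa,pb):
    o1,d1=ray(*pa);o2,d2=ray(*pb)
    t=np.linalg.lstsq(np.c_[d1,-d2],o2-o1,rcond=None)[0]
    a=o1+d1*t[0];b=o2+d2*t[1];return (a+b)/2,np.linalg.norm(a-b)
E
python3 - <<'E'
from h import *
for n in("scene","top"):
    cv2.imwrite(f"pics/{n}0.png",snapshot(n)); m=camera_model(n);T=np.array(m["camera_from_world"]);print(n,-T[:3,:3].T@T[:3,3],m["k1"],ray(n,320,240)[1])
print(get_obs())
E
```

```text
scene [1.02638697 0.73442526 0.7157322 ] -0.17254507593420443 [-0.42892932 -0.71203988 -0.55589965]
top [ 0.42742789 -0.05796402  0.81147461] -0.06514136895225812 [ 0.13858721  0.02427394 -0.99016163]
{'time': 0.1, 'joint_positions': array([-1.30508337e+00,  8.78683772e-02,  1.37207369e+00,  2.37503736e-05,
        1.68360296e+00, -1.03061202e-01]), 'qvel': array([ 0.00072291, -0.00169827, -0.00280121, -0.00016518,  0.0006006 ,
        0.00029902]), 'joint_torque': array([ 3.30574490e-03, -3.41251409e+01, -3.03300762e+01,  7.21255573e-02,
        3.04177066e-02, -1.06658626e-04]), 'tool_pos': array([ 0.19816153, -0.51256896,  0.21844308]), 'ee_rot': array([-3.13965307e+00, -2.24336665e-04,  3.68776591e-01]), 'wrist_force': array([-1.05510286, -0.23029263, -1.24114305]), 'wrist_torque': array([ 0.03757297,  0.04689344, -0.04801834]), 'finger_force': 0.0, 'width': 0.09352521351436144}
```

View pics/scene0.png

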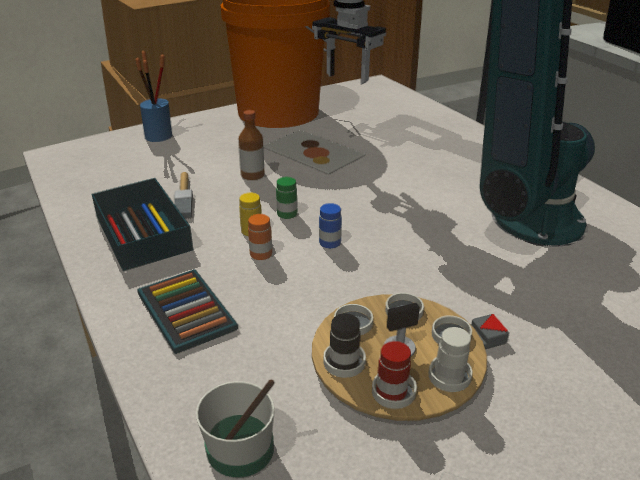

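View pics/top0.png

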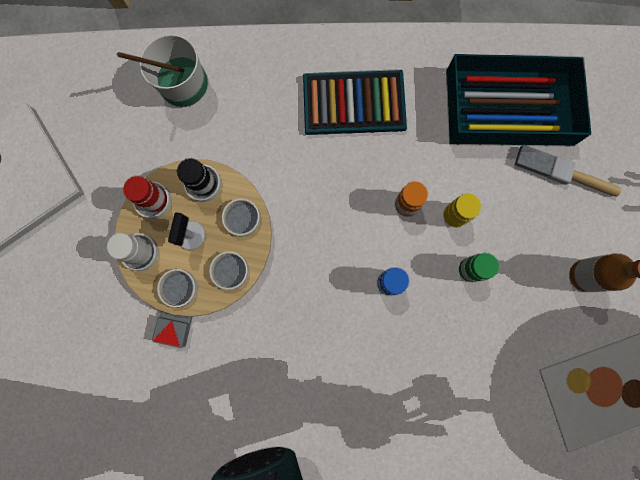

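The scene view shows the orange jar at (260,236), with yellow right behind it, and the wheel at (400,355). In the top view, the orange lid is at (412,193), yellow at (463,209), the load pocket at (176,288), the knob at (180,230) and the pointer at (170,333). Next I'll take enlarged crops to measure from.

```bash
python3 - <<'E'
import cv2,numpy as np
t=cv2.imread("pics/top0.png");s=cv2.imread("pics/scene0.png")
c=lambda i,x,y,w,h,f:cv2.resize(i[y:y+h,x:x+w],None,fx=f,fy=f,interpolation=cv2.INTER_CUBIC)
a=np.hstack([c(t,100,150,200,150,2),c(t,350,150,200,150,2)])
b=np.hstack([c(s,300,280,200,150,2),c(s,200,150,200,150,2)])
cv2.imwrite("pics/crops.png",np.vstack([a,b]))
for n,i in(("top",t),("scene",s)):
    h=cv2.cvtColor(i,cv2.COLOR_BGR2HSV)
    for col,lo,hi in(("orange",(5,150,60),(14,255,255)),("yellow",(20,150,60),(30,255,255)),("red",(0,190,80),(3,255,255)),("blue",(105,150,60),(125,255,255)),("green",(55,120,40),(75,255,255))):
        m=cv2.inRange(h,lo,hi);k,_,st,ce=cv2.connectedComponentsWithStats(m)
        for j in range(1,k):
            if 80<st[j,4]<2000: print(n,col,st[j],ce[j].round(1))
E
```

```text
top orange [390  77   9  44 246] [394.   98.9]
top orange [366  78   6  43 106] [368.2  99.2]
top orange [470  99  86   5 235] [513.4 100.5]
top orange [398 182  29  30 544] [413.5 194.9]
top orange [608 254  25  13 133] [619.8 259.2]
top orange [615 277  21  13 107] [625.3 283.4]
top orange [ 586  367   37   39 1059] [604.4 386.7]
top yellow [381  77  10  45 288] [385.3  98.8]
top yellow [329  80   8  43 239] [332.2 100.8]
top yellow [469 124  91   7 502] [514.5 127.2]
top yellow [444 194  37  33 745] [463.  209.1]
top yellow [567 369  23  24 410] [577.9 380.4]
top red [467  76  88   7 378] [509.2  79. ]
top red [338  79   7  43 214] [341.2 100. ]
top red [124 177  27  24 515] [136.8 188.5]
top red [145 183  14  21 107] [153.6 194.7]
top red [154 321  25  25 305] [167.5 335.6]
top blue [356  78   7  44 233] [359.1  99.7]
top blue [467 114  91   7 502] [511.9 117.3]
top blue [380 268  29  27 552] [394.6 280.5]
top green [472 254  27  27 531] [485.1 265.8]
scene orange [384  14  27  22 133] [396.8  25.9]
scene orange [381  33  31  38 317] [395.8  51.5]
scene orange [141  51   8  22  93] [144.6  61.7]
scene orange [335  55  26  21 157] [347.6  66.1]
scene orange [304 147  20  11 108] [313.6 151.9]
scene orange [248 214  22  30 503] [258.3 228.2]
scene orange [251 252  16   8  81] [258.8 255.9]
scene orange [151 273  41  16  90] [170.  281.2]
scene orange [179 317  47  20 112] [201.5 325.9]
scene yellow [240 193  20  15 260] [249.5 200.1]
scene yellow [148 203  21  29 150] [157.8 217.2]
scene yellow [240 207  21  29 241] [247.  218.1]
scene yellow [152 277  45  19 246] [173.9 286.2]
scene yellow [173 307  44  19 133] [193.5 315.5]
scene red [481 314  26  17 201] [493.  323.8]
scene red [382 342  28  21 418] [395.3 351.5]
scene blue [142 203  21  31 152] [151.7 218.5]
scene blue [320 204  20  11 167] [329.8 208.9]
scene green [277 177  19  14 158] [285.8 182.4]
```

View pics/crops.png

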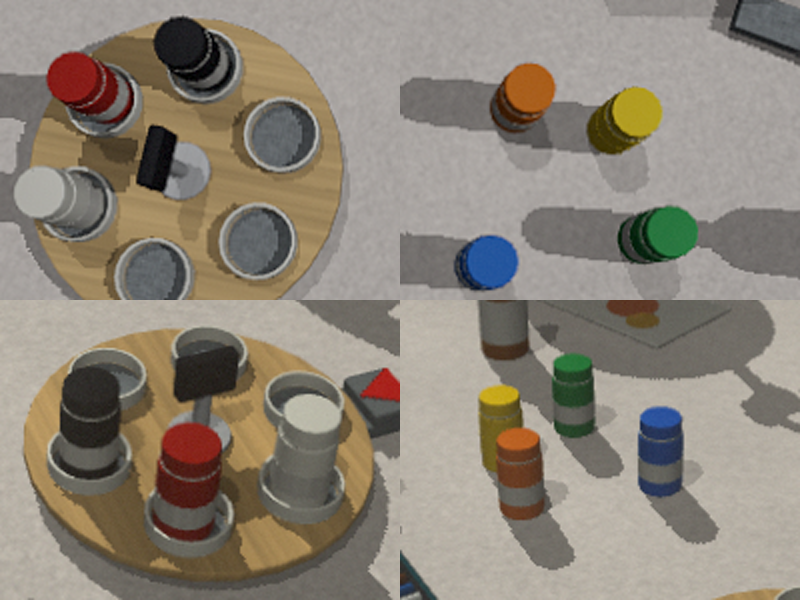

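```bash
python3 - <<'E'
from h import *
P=dict(orange=((414.2,194.8),(259.7,222)),yellow=((468,206.5),(250,198.5)),blue=((394.6,281),(330,211)),load=((176.7,288),(452,328.5)),p2=((229.2,271.5),(404.5,305.5)),p3=((240.7,217.3),(354,316.5)))
for k,(a,b) in P.items():
    p,e=tri(("top",*a),("scene",*b));z=.043 if k[0] in"lp" else .084
    print(k,p.round(4),"gap",e.round(4),"plane top",onz("top",*a,z).round(4)[:2],"scene",onz("scene",*b,z).round(4)[:2])
# wheel centre from cups (top): cups at 60deg, r=95
L,p2,p3=[(onz("top",*P[k][0],.043)+onz("scene",*P[k][1],.043))[:2]/2 for k in("load","p2","p3")]
from scipy.optimize import least_squares
def f(q):
    return np.concatenate([q[:2]+.095*np.array([np.cos(q[2]+i*np.pi/3),np.sin(q[2]+i*np.pi/3)])-c for i,c in enumerate((L,p2,p3))])
# ccw order: load,p2,p3
for g in(-3.,-2,-1,0,1,2,3):
    r=least_squares(f,[L[0]+.095,L[1],g])
    if r.cost<1e-4: print(r.x,np.degrees(r.x[2]),r.fun.round(4));break
# knob: outline from dark mask
for n,(x,y,w,h) in(("top",(160,205,45,45)),("scene",(380,295,45,40))):
    i=cv2.imread(f"pics/{n}0.png")[y:y+h,x:x+w];m=(i.max(2)<45).astype(np.uint8)
    k,l,st,ce=cv2.connectedComponentsWithStats(m);j=1+st[1:,4].argmax();c=cv2.findContours((l==j).astype(np.uint8),0,2)[0][0]
    print(n,st[j],ce[j]+[x,y],cv2.minAreaRect(c),(cv2.approxPolyDP(c,2,True)[:,0]+[x,y]).tolist())
E
```

```text
orange [ 0.6041 -0.1969  0.0781] gap 0.0001 plane top [ 0.6027 -0.1958] scene [ 0.608  -0.1883]
yellow [ 0.583  -0.2849  0.0815] gap 0.0005 plane top [ 0.5823 -0.284 ] scene [ 0.5849 -0.2812]
blue [ 0.4627 -0.1608  0.0788] gap 0.0023 plane top [ 0.4615 -0.1594] scene [ 0.4681 -0.1544]
load [0.4544 0.2075 0.0428] gap 0.0008 plane top [0.4547 0.2072] scene [0.4542 0.2078]
p2 [0.4829 0.1171 0.0398] gap 0.001 plane top [0.4823 0.1167] scene [0.4859 0.1198]
p3 [0.5762 0.0986 0.0425] gap 0.0006 plane top [0.5763 0.0983] scene [0.5763 0.0993]
[ 0.54710636  0.18876309 -3.34652971] -191.7420284204008 [-0.0003  0.0006 -0.0002 -0.0004  0.0006 -0.0002]
top [  8   8  20  33 442] [177.81900452 228.81447964] ((18.088237762451172, 23.64706039428711), (15.037208557128906, 31.28709602355957), 14.03624439239502) [[175, 213], [168, 240], [180, 245], [187, 217]]
scene [  7   9  32  27 620] [402.6516129  316.77741935] ((22.629409790039062, 21.582355499267578), (20.933792114257812, 34.60041046142578), 77.47119140625) [[418, 306], [412, 304], [397, 310], [389, 309], [389, 329], [415, 324]]
```

```bash
cat >> h.py <<'E'
from scipy.spatial.transform import Rotation as Ro
def go(x,y,z,yaw):
    o=get_obs();R=Ro.from_euler("xyz",o["ee_rot"]).as_matrix();e=np.degrees(o["ee_rot"])
    d=(R.T@(np.array([x,y,z])-o["tool_pos"])*100).round(2);t=-((yaw-e[2]+180)%360-180)
    print("t",round(o["time"],2),"pos",o["tool_pos"].round(4),"rpy",e.round(1),"w",round(o["width"],4),"F",o["wrist_force"].round(1),"| shift",d,"turn",round(t,1))
E
python3 - <<'E'
from h import *
go(.603,-.1955,.2,77)
print("bottle base",onz("scene",252,178,0).round(3),"neck top tri",tri(("top",634,270),("scene",250,113)))
# knob check on the bar, top view left/top face
print([onz("top",u,v,.114).round(4)[:2].tolist() for u,v in((175,213),(168,240))])
print(onz("top",177.8,228.8,.1).round(4), onz("scene",402.6,316.8,.097).round(4))
E
```

```text
t 0.1 pos [ 0.1982 -0.5126  0.2184] rpy [-179.9   -0.    21.1] w 0.0935 F [-1.1 -0.2 -1.2] | shift [ 49.19 -14.98   1.88] turn -55.9
bottle base [ 0.478 -0.507  0.   ] neck top tri (array([ 0.47180726, -0.50027278,  0.17213847]), np.float64(0.009118521626649945))
[[0.571, 0.1894], [0.5277, 0.1991]]
[0.5478 0.1888 0.1   ] [0.5483 0.1893 0.097 ]
```

Emit:
servo_tool(
  targets=[
    [4.5,-1.4,0,-5],
    [10,-3,0,-12],
    [16,-4.9,0,-20],
    [22,-6.7,0,-28],
    [28,-8.5,0,-35],
    [34,-10.3,0,-42],
    [39,-11.9,0,-49],
    [44,-13.4,0,-56],
  ],
  claw=50,
)

```text
time: 1.1
tool_pos: [0.5615, -0.2278, 0.2188]
ee_rot: [-3.141, -0.0, 1.351]
wrist_force: [-0.3, -1.3, -0.2]
width: 0.0757
finger_force: 0.0
```

```bash
python3 -c "
from h import *
go(.603,-.1955,.13,77)"
```

```text
t 1.1 pos [ 0.5615 -0.2278  0.2188] rpy [-179.9   -0.    77.4] w 0.0757 F [-0.3 -1.3 -0.2] | shift [4.06 3.36 8.88] turn 0.4
```

Emit:
servo_tool(
  targets=[
    [2,1.7,2,0.4],
    [4,3.4,4,0.4],
    [4,3.4,7,0.4],
    [4,3.4,8.8,0.4],
    [4,3.4,8.8,0.4],
    [4,3.4,8.8,0.4],
  ],
)

```text
time: 1.85
tool_pos: [0.6028, -0.1986, 0.1328]
ee_rot: [3.14, 0.0, 1.339]
wrist_force: [0.4, 0.1, 0.3]
width: 0.0755
finger_force: 0.0
```

```bash
python3 -c "
from h import *
go(.603,-.1955,.045,77)
a=snapshot('top')[120:280,330:530];b=snapshot('scene')[140:300,170:370]
cv2.imwrite('pics/pre.png',cv2.resize(np.hstack([a,b]),None,fx=2,fy=2,interpolation=cv2.INTER_CUBIC))"
```

```text
t 1.85 pos [ 0.6028 -0.1986  0.1328] rpy [179.9   0.   76.7] w 0.0755 F [0.4 0.1 0.3] | shift [ 0.31 -0.07  8.78] turn -0.3
```

View pics/pre.png

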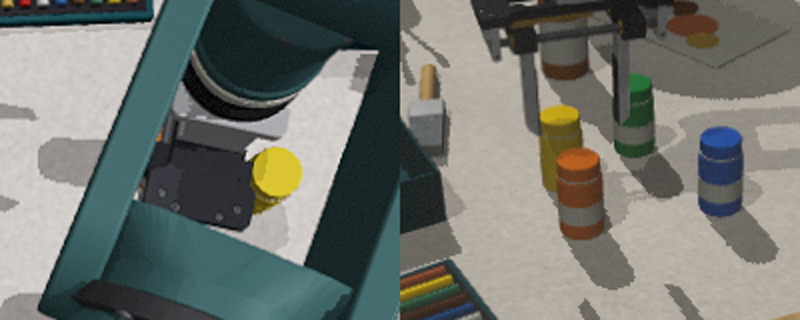

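The arm hides the orange jar in the top crop. In the scene crop, the fingertips at (532,130) and (622,122) straddle the orange lid at (579,163). I'm lowering the gripper.

Emit:
servo_tool(
  targets=[
    [0.3,0,2,0],
    [0.3,0,4,0],
    [0.3,0,6,0],
    [0.3,0,7.5,0],
    [0.3,0,8.5,0],
    [0.3,0,8.5,0],
    [0.3,0,8.5,0],
  ],
)

```text
time: 2.82
tool_pos: [0.6037, -0.1954, 0.0473]
ee_rot: [3.14, 0.0, 1.339]
wrist_force: [-0.2, 0.0, 0.4]
width: 0.0755
finger_force: 0.0
```

Emit:
servo_tool(
  targets=[
    [0,0,0,0],
    [0,0,0,0],
    [0,0,0,0],
    [0,0,0,0],
    [0,0,0,0],
    [0,0,0,0],
    [0,0,0,0],
    [0,0,0,0],
  ],
  claw=255,
)

```text
time: 3.82
tool_pos: [0.6037, -0.1953, 0.0469]
ee_rot: [3.14, 0.0, 1.339]
wrist_force: [2.1, -0.0, 2.2]
width: 0.0456
finger_force: 30.0
```

Emit:
servo_tool(
  targets=[
    [0,0,-1,0],
    [0,0,-4,0],
    [0,0,-8,0],
    [0,0,-12,0],
    [0,0,-15,0],
    [0,0,-15,0],
  ],
)

```text
time: 4.58
tool_pos: [0.6039, -0.1954, 0.1995]
ee_rot: [3.137, 0.001, 1.339]
wrist_force: [0.3, 1.1, -1.1]
width: 0.0453
finger_force: 30.0
```

```bash
python3 -c "
from h import *
go(.4543,.2075,.197,78.3)"
```

```text
t 4.58 pos [ 0.6039 -0.1954  0.1995] rpy [1.797e+02 1.000e-01 7.670e+01] w 0.0453 F [ 0.3  1.1 -1.1] | shift [ 35.79 -23.81   0.11] turn -1.6
```

Emit:
servo_tool(
  targets=[
    [3,-2,0,0],
    [7,-4.7,0,0],
    [11,-7.3,0,0],
    [15,-10,0,0],
    [19,-12.6,0,-1],
    [23,-15.3,0,-1.5],
    [27,-18,0,-1.5],
    [30,-20,0,-1.5],
  ],
)

```text
time: 5.58
tool_pos: [0.4748, 0.1442, 0.1937]
ee_rot: [-3.137, 0.002, 1.366]
wrist_force: [0.2, -0.4, -1.9]
width: 0.0456
finger_force: 30.0
```

Emit:
servo_tool(
  targets=[
    [2.5,-1.7,0,0],
    [4.5,-3,0,0],
    [5.7,-3.7,0,0],
    [5.7,-3.7,0,0],
    [5.7,-3.7,0,0],
  ],
)

```text
time: 6.2
tool_pos: [0.4528, 0.2054, 0.1958]
ee_rot: [-3.141, 0.001, 1.365]
wrist_force: [-0.2, -0.6, -2.3]
width: 0.0457
finger_force: 30.0
```

```bash
python3 -c "
from h import *
go(.4543,.2075,.1,78.3)
cv2.imwrite('pics/s2.png',snapshot('scene')[150:450,270:570].repeat(2,0).repeat(2,1))"
```

```text
t 6.2 pos [0.4528 0.2054 0.1958] rpy [-1.80e+02  1.00e-01  7.82e+01] w 0.0457 F [-0.2 -0.6 -2.3] | shift [0.25 0.11 9.58] turn -0.1
```

View pics/s2.png

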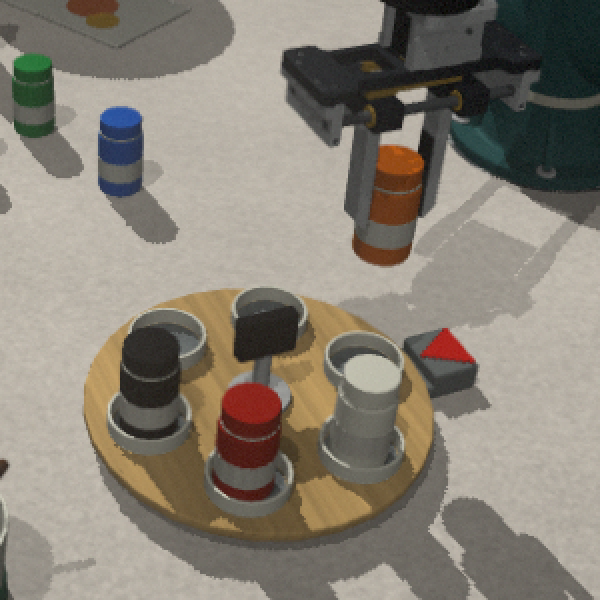

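The jar hangs upright in the grip, with its lid centre at full-picture pixel (468,230). The load pocket below is at (452,329). Next I'll check how well the jar is centred in the grip.

```bash
python3 -c "
from h import *
print(onz('scene',270+396.5/2,150+160/2,.2325))
print(onz('scene',270+384/2,150+249/2,.149))"
```

```text
[0.45082903 0.20343566 0.2325    ]
[0.44792591 0.20319889 0.149     ]
```

Emit:
servo_tool(
  targets=[
    [0.2,0.1,2,0],
    [0.2,0.1,4.5,0],
    [0.2,0.1,7,0],
    [0.2,0.1,9,0],
    [0.2,0.1,10,0],
    [0.2,0.1,10,0],
    [0.2,0.1,10,0],
  ],
)

```text
time: 7.12
tool_pos: [0.4549, 0.2079, 0.0975]
ee_rot: [3.14, -0.001, 1.365]
wrist_force: [0.7, 0.3, -1.5]
width: 0.0454
finger_force: 30.0
```

Emit:
servo_tool(
  targets=[
    [0.1,0.15,0.5,0],
    [0.1,0.15,1,0],
    [0.1,0.15,1.5,0],
    [0.1,0.15,1.9,0],
    [0.1,0.15,2.0,0],
    [0.1,0.15,2.0,0],
    [0.1,0.15,2.0,0],
  ],
)

```text
time: 8.0
tool_pos: [0.456, 0.2086, 0.0767]
ee_rot: [3.141, -0.0, 1.365]
wrist_force: [-0.4, -0.3, -1.3]
width: 0.0457
finger_force: 30.0
```

Emit:
servo_tool(
  targets=[
    [0,0,0.1,0],
    [0,0,0.2,0],
    [0,0,0.2,0],
    [0,0,0.2,0],
  ],
)

```text
time: 8.5
tool_pos: [0.4559, 0.2087, 0.0749]
ee_rot: [3.141, -0.0, 1.365]
wrist_force: [-0.3, 0.5, 0.8]
width: 0.0454
finger_force: 30.0
```

Emit:
servo_tool(
  targets=[
    [0,0,0.07,0],
    [0,0,0.07,0],
    [0,0,0.07,0],
  ],
)

```text
time: 8.88
tool_pos: [0.456, 0.2088, 0.0749]
ee_rot: [3.141, -0.001, 1.365]
wrist_force: [-2.6, 0.8, 5.1]
width: 0.0453
finger_force: 30.0
```

```bash
python3 -c "
from h import *
go(.4559,.2087,.0749,78.3)
cv2.imwrite('pics/s3.png',cv2.resize(snapshot('scene')[260:410,380:530],None,fx=4,fy=4,interpolation=cv2.INTER_CUBIC))"
```

```text
t 8.88 pos [0.456  0.2088 0.0749] rpy [180.   -0.   78.2] w 0.0453 F [-2.6  0.8  5.1] | shift [-0.02 -0.01 -0.  ] turn -0.1
```

View pics/s3.png

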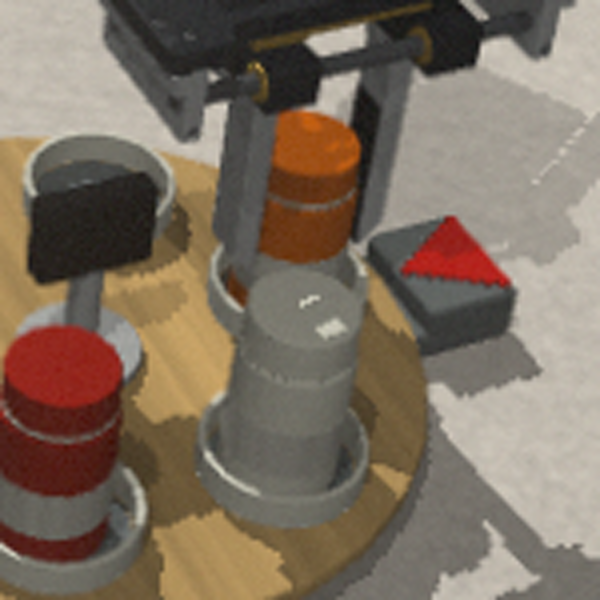

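The jar stands inside the cup, between (215,270) and (365,270). It is on the floor: the upward force is 5 N at the expected height. Releasing and retreating.

Emit:
servo_tool(
  targets=[
    [0,0,0,0],
    [0,0,0,0],
    [0,0,0,0],
    [0,0,0,0],
    [0,0,0,0],
    [0,0,0,0],
  ],
  claw=85,
)

```text
time: 9.68
tool_pos: [0.4558, 0.2085, 0.0737]
ee_rot: [-3.142, 0.0, 1.365]
wrist_force: [-0.3, -0.7, -0.2]
width: 0.0627
finger_force: 0.0
```

Emit:
servo_tool(
  targets=[
    [0,0,-1,0],
    [0,0,-3,0],
    [0,0,-6,0],
    [0,0,-9,0],
    [0,0,-11,0],
    [0,0,-11,0],
    [0,0,-11,0],
  ],
)

```text
time: 10.55
tool_pos: [0.4554, 0.2084, 0.1831]
ee_rot: [-3.141, 0.001, 1.365]
wrist_force: [1.0, 0.6, 0.6]
width: 0.0625
finger_force: 0.0
```

```bash
python3 -c "
from h import *
go(.5475,.189,.185,168.3)
cv2.imwrite('pics/s4.png',cv2.resize(snapshot('scene')[260:410,330:530],None,fx=3,fy=3,interpolation=cv2.INTER_CUBIC))"
```

```text
t 10.55 pos [0.4554 0.2084 0.1831] rpy [-180.     0.    78.2] w 0.0625 F [1.  0.6 0.6] | shift [-0.03  9.41 -0.2 ] turn -90.1
```

View pics/s4.png

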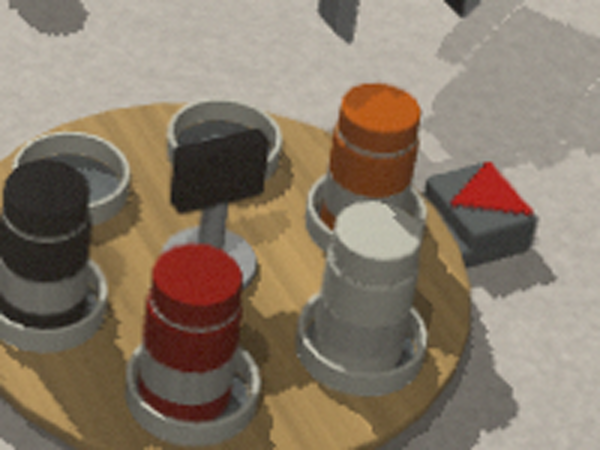

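The orange jar stands upright in its pocket (lid at crop (378,110)) and the gripper is clear of it. Next is the knob.

Emit:
servo_tool(
  targets=[
    [0,1,0,-10],
    [0,2.5,0,-20],
    [0,4.5,0,-30],
    [0,6.5,0,-40],
    [0,8,0,-50],
    [0,9.4,0,-60],
    [0,9.4,0,-70],
    [0,9.4,0,-80],
  ],
)

```text
time: 11.6
tool_pos: [0.5473, 0.1891, 0.1818]
ee_rot: [-3.14, -0.003, 2.767]
wrist_force: [-0.4, -0.2, -0.2]
width: 0.0629
finger_force: 0.0
```

Emit:
servo_tool(
  targets=[
    [0,0,0,-10],
    [0,0,0,-10],
    [0,0,0,-10],
    [0,0,0,-10],
  ],
)

```text
time: 12.1
tool_pos: [0.5477, 0.1894, 0.1835]
ee_rot: [-3.141, -0.0, 2.935]
wrist_force: [-0.1, -0.8, -0.4]
width: 0.0629
finger_force: 0.0
```

```bash
python3 -c "
from h import *
go(.5475,.189,.092,168.3)"
```

```text
t 12.1 pos [0.5477 0.1894 0.1835] rpy [-180.    -0.   168.2] w 0.0629 F [-0.1 -0.8 -0.4] | shift [ 0.01 -0.04  9.15] turn -0.1
```

Emit:
servo_tool(
  targets=[
    [0,0,2,0],
    [0,0,4.5,0],
    [0,0,7,0],
    [0,0,8.5,0],
    [0,0,9.1,0],
    [0,0,9.1,0],
    [0,0,9.1,0],
  ],
)

```text
time: 12.98
tool_pos: [0.5486, 0.1896, 0.094]
ee_rot: [3.141, 0.002, 2.936]
wrist_force: [-0.8, -0.3, -0.3]
width: 0.0624
finger_force: 0.0
```

Emit:
servo_tool(
  targets=[
    [0,0,0,0],
    [0,0,0,0],
    [0,0,0,0],
    [0,0,0,0],
    [0,0,0,0],
    [0,0,0,0],
    [0,0,0,0],
    [0,0,0,0],
  ],
  claw=255,
)

```text
time: 13.98
tool_pos: [0.5478, 0.1892, 0.0927]
ee_rot: [-3.141, -0.0, 2.936]
wrist_force: [-0.6, -0.9, -0.3]
width: 0.0137
finger_force: 30.0
```

Emit:
servo_tool(
  targets=[
    [0,0,0,2],
    [0,0,0,5],
    [0,0,0,9],
    [0,0,0,13],
    [0,0,0,17],
    [0,0,0,21],
    [0,0,0,25],
    [0,0,0,29],
  ],
)

```text
time: 14.98
tool_pos: [0.5478, 0.1894, 0.0927]
ee_rot: [-3.142, 0.0, 2.427]
wrist_force: [-0.9, -0.0, 0.4]
width: 0.0136
finger_force: 30.0
```

Emit:
servo_tool(
  targets=[
    [0,0,0,4],
    [0,0,0,8],
    [0,0,0,12],
    [0,0,0,16],
    [0,0,0,20],
    [0,0,0,24],
    [0,0,0,27],
    [0,0,0,29],
  ],
)

```text
time: 15.98
tool_pos: [0.548, 0.1895, 0.0927]
ee_rot: [3.141, 0.0, 1.922]
wrist_force: [0.6, -0.3, -0.7]
width: 0.0139
finger_force: 30.0
```

Emit:
servo_tool(
  targets=[
    [0,0,0,1],
    [0,0,0,2],
    [0,0,0,2],
    [0,0,0,2],
    [0,0,0,2],
  ],
)

```text
time: 16.6
tool_pos: [0.548, 0.1895, 0.0927]
ee_rot: [3.141, 0.0, 1.889]
wrist_force: [1.9, 0.0, -1.4]
width: 0.0139
finger_force: 30.0
```

```bash
python3 -c "
from h import *
go(.5475,.189,.18,108.3);print(get_obs()['wrist_torque'])
cv2.imwrite('pics/s5.png',cv2.resize(snapshot('scene')[260:430,310:530],None,fx=3,fy=3,interpolation=cv2.INTER_CUBIC))"
```

```text
t 16.6 pos [0.548  0.1895 0.0927] rpy [180.    0.  108.2] w 0.0139 F [ 1.9  0.  -1.4] | shift [-0.03 -0.06 -8.73] turn -0.1
[ 0.02370195 -0.36789208 -0.03060081]
```

View pics/s5.png

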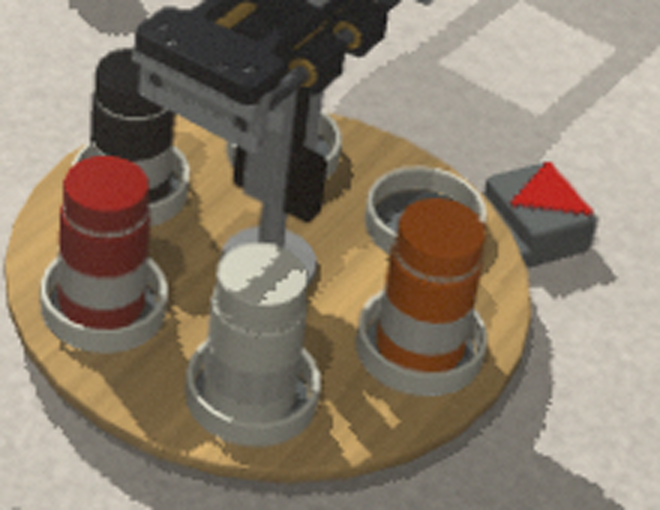

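The wheel has turned one click. An empty pocket, at (425,210), is at the pointer and the orange jar stands in the next one. Releasing the knob and lifting clear.

Emit:
servo_tool(
  targets=[
    [0,0,0,0],
    [0,0,0,0],
    [0,0,0,0],
    [0,0,0,0],
    [0,0,0,0],
    [0,0,0,0],
    [0,0,0,0],
    [0,0,0,0],
  ],
  claw=100,
)

```text
time: 17.65
tool_pos: [0.5478, 0.1894, 0.0927]
ee_rot: [-3.142, 0.0, 1.889]
wrist_force: [-0.2, 0.2, -0.3]
width: 0.0572
finger_force: 0.0
```

Emit:
servo_tool(
  targets=[
    [0,0,-1,0],
    [0,0,-3,0],
    [0,0,-6,0],
    [0,0,-9,0],
    [0,0,-13,0],
    [0,0,-15,0],
    [0,0,-15,0],
    [0,0,-15,0],
  ],
)

```text
time: 18.65
tool_pos: [0.5474, 0.1893, 0.2418]
ee_rot: [-3.14, -0.0, 1.889]
wrist_force: [-0.0, 0.4, -0.8]
width: 0.0569
finger_force: 0.0
```

Emit:
servo_tool(
  targets=[
    [-3,0,0,0],
    [-8,0,0,0],
    [-13,0,0,0],
    [-18,0,0,0],
    [-23,0,0,0],
    [-26,0,0,0],
    [-26,0,0,0],
    [-26,0,0,0],
  ],
)

```text
time: 19.65
tool_pos: [0.6286, -0.0568, 0.2415]
ee_rot: [-3.14, -0.002, 1.889]
wrist_force: [0.6, 0.0, 0.1]
width: 0.0572
finger_force: 0.0
```

```bash
python3 -c "
from h import *
go(.5475,.189,.18,108.3)
a=snapshot('top')[130:360,80:320];b=snapshot('scene')[240:470,290:530]
cv2.imwrite('pics/s6.png',cv2.resize(np.hstack([a,b]),None,fx=1.6,fy=1.6))"
```

```text
t 19.65 pos [ 0.6286 -0.0568  0.2415] rpy [-1.799e+02 -1.000e-01  1.083e+02] w 0.0572 F [0.6 0.  0.1] | shift [2.587e+01 1.000e-02 6.190e+00] turn -0.0
```

View pics/s6.png

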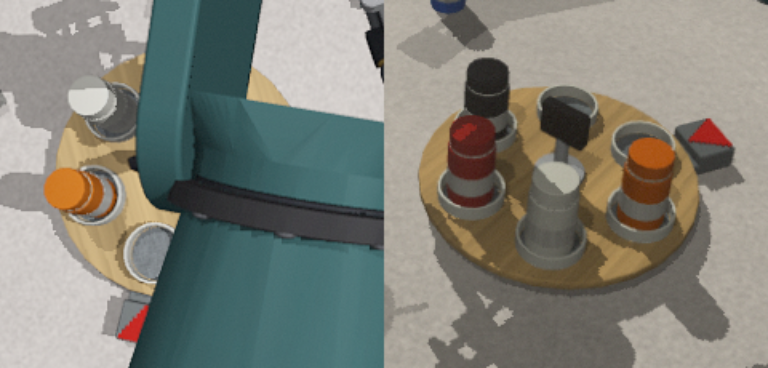

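The empty pocket (152,252) is at the pointer. The orange jar stands upright in its pocket one click clockwise, and the robot is clear of everything.

```bash
python3 -c "
from bench import *
print(close_job())"
```

```text
the job is handed in; nothing more can be done
None
```

The orange jar was set down upright in the load pocket and the carousel turned one click clockwise, leaving the next empty pocket at the pointer; I handed the job in at about 20 s, and no verdict came back.

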